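Load the block press and start it

ROBOT

A 7-joint arm with a two-finger parallel gripper is mounted at the origin on the work surface. World frame = base frame: x ahead of the robot, y to its left, z up, the work surface at z = 0. Lengths are in mm, angles in rad, forces in N, time in s.
With the tool pointing down it reaches from about 425 to 825 mm from the base axis. Payload 3.6 kg.
Tool frame: the origin (TCP) lies midway between the tips of the shut fingers; the grasp point (between the pads) lies 19 mm behind it; z points along the fingers, y is the direction in which the jaws open and shut (so a half turn about z gives the same grasp; the last joint's range is limited). The gripper opens to 85 mm and grips with 20 to 120 N. Pads are 22 mm wide; open, the fingers measure 114 mm over their backs; the gripper's body (76 mm by 85 mm) begins 54 mm behind the grasp point. The pads swing forward as they close: fully open they stand 13 mm farther back than shut.
Start: joints at [1.163, 0.615, -0.013, 1.423, 0.008, 1.103, -0.04], TCP at [242.194, -603.161, 202.097] pointing down, gripper open.
Joint ranges: [-3.12, 3.12], [-0.3, 2.06], [-1.34, 1.32], [0.26, 2.42], [-1.36, 4.5], [0.01, 1.98], [-2.84, 2.84]. Speed limits (rad/s): [2.79, 2.79, 3.14, 3.14, 3.14, 3.14, 3.14].

INTERFACE

Orientations are given as a rotation vector (axis times angle).
In Python, from bench import manip gives the robot as it stands. The module is installed in compiled form; this text tells all that it offers. Calls block until the motion is done:
- manip.reach(position, orientation): joint-space move of the TCP to a pose.
- manip.movel(position, feed=150, rot=None, until_force=None): straight line of the TCP; rot=None keeps the orientation; feed is the mean speed in mm/s. With until_force (N) it stops when the force on the tool has changed by that much, and returns True; else False.
- manip.move_j(angles): joint-space move.
- manip.open() and manip.clamp(): open the fingers fully, or close them until they stop; the grip force is fixed at half the most.
- manip.dwell(seconds).
- manip.inverse_kinematics(position, orientation): joint angles nearest the present ones, or None.
- manip.get_image(name): name is "scene" or "top" or "wrist"; returns the picture (480x640x3 uint8, red, green, blue); there is no depth.
- manip.camera_model(name): a dict with "intrinsics" (3x3 intrinsics, pixels), "R" (3x3) and "t" (3): a world point X has camera coordinates R X + t. Camera axes: x right, y down, z forward; pixel columns grow to the right and rows downward; lengths in mm; the calibration is good to about 2 mm. The wrist camera is an equidistant fisheye: a pixel r from the principal point sees the ray r / f radians off the axis. A picture is of the moment at which its call begins: read the wrist's pose just before it. camera_model takes no time and is no camera call; for the wrist camera it gives the pose at the moment of the call.
A pose or a line that the arm cannot do raises manip.IKError and nothing moves.
- manip.sign_off(): hands the job in, once; it reports no verdict.
Trained networks look in the newest picture that a camera, given by its name, has taken for a name from the list of things; names that differ only in an ending like _2 or _b are one class to them, and where a whole thing is asked for, a point or a joint stands for the part that bears it (a point fixed in the world has none). Each returns a list of dicts, best first, with "score" (0 to 1); they miss things now and then, are a little off and sometimes report something else, mostly with a low value. They report only what shows in the picture. A call takes as long as a camera call.
- manip.recognise(camera, target): "location" ([x, y, z] in mm, in the coordinates of the camera as it stood for that picture, good to about 4 mm: the middle of the surface that is visible of it).
Readings, each from a call of its own:
- manip.current_time(): time.
- manip.current_joint_positions(): joint angles.
- manip.current_qvel(): joint speeds.
- manip.current_effort(): joint torques, N m.
- manip.current_eef_pos(): TCP position.
- manip.current_ee_rot(): TCP orientation.
- manip.current_ft_force(): force on the tool from outside, world axes, zero at the start.
- manip.current_torque(): the same for the moment, N m.
- manip.current_opening(): finger opening in mm.
Only numpy, scipy, OpenCV 4.12 (cv2) and the standard library are available. Lean on these libraries where they do the work, as an engineer would, in place of code of your own. Each camera call takes 0.05 s, during which the arm holds its last target.

TASK

Without picking anything up, use your closed fingers to push the wooden block along the tray until it sits fully home against the end stop under the press frame. Then, on the control console, work these in order: press the raised end of the rocker switch down so that it flips over, press the square key fully down so that it stays down, and last press the small round button fully down and let it go. Do not press the big mushroom-headed button, and leave the spare block, the mallet and the roll alone.

Things in the scene. Friction and masses are not known exactly. Their poses are not given: they have to be found in the camera images.
- jig: Fixed steel jig: tray 260 x 90 mm, floor 20 mm above the bench; the block slides between two low rails (tops 30 mm above the bench, 43 mm apart). Origin: centre of the tray's underside. x runs along the channel, away from the robot, to the end stop, whose face is at x = +110 mm; z up. A press frame 115 mm high, 100 mm wide stands over x = 76 to 125 mm; the rest is open above.
- block_centre (a point): Centre of the loose pale wooden block in the jig's channel: 140 mm long (its x, along the jig's x), 40 wide, 30 high, about 110 g, on the tray floor, top 50 mm above the bench. It starts 50 to 90 mm short of the stop; home against the stop its centre is at x = +40 mm, z = 35 mm in the jig's frame.
- console: Fixed console, a grey box 130 x 260 x 50 mm with an aluminium top. Origin: centre of its underside on the bench; x away from the robot, z up. Four grey controls on black bases stand in a row along its y, 60 mm apart, in an order that changes: rocker switch, square key, small round button, mushroom button.
- rocker_raised (a point): Point on the top face of the rocker switch's raised end, 24 mm from the pivot: press here, straight down. The paddle is 70 mm long (along the console's x), 28 mm wide; the end away from the robot is raised at the start. The point moves with the paddle and ends about 8 mm lower when flipped.
- rocker (a joint): Rocker angle in rad: 0 = off (far end raised), 0.36 = fully flipped over (far end down, stop). It stays where it is left; needs 2 to 4 N at the raised end.
- key_top (a point): Centre of the top of the square key, 30 x 30 mm, standing 13 mm above its 44 mm square base; moves with the key. Its x axis is along the console's x.
- key (a joint): Travel of the square key in m: 0 = up, 0.008 = fully down (stop). It stays where it is left; takes about 4 N to move.
- start_top (a point): Centre of the top of the small round button, 28 mm across, on a round base 44 mm across; its top stands 10 mm above the base; moves with the button.
- start (a joint): Travel of the small round button in m: 0 = up, 0.006 = fully down (stop). Springs back when released; about 5 N to press fully.
- stop_top (a point): Centre of the top of the mushroom-headed button, 42 mm across, top about 35 mm above the console top. Not to be pressed.
- stop (a joint): Travel of the mushroom button in m: 0 = up, 0.006 = fully down. Springs back; must stay up.
- spare_centre (a point): Centre of a loose spare wooden block, 140 x 40 x 30 mm, lying on the bench on the robot's side of the work. Leave alone.
- mallet: Loose wooden mallet lying to one side (+y): head 60 x 110 x 50 mm high, handle 215 mm long, 26 mm wide. Origin: centre of the underside of its head; the handle runs along its -x axis, away from the robot. Leave alone.
- tape: Loose cardboard roll (ring), 90 mm across, 40 mm high, lying flat to one side (-y). Origin: centre of its underside. Leave alone.

How it is judged (in metres and radians):
On the way, in this order (a step that is already met when the one before it is completed fails the run):
1. the block is home against the stop (x of block_centre in the frame of jig above 0.0365 m and y of block_centre in the frame of jig between -0.004 and 0.004 m and z of block_centre in the frame of jig below 0.038 m), for 0.2 s.
2. the rocker is flipped over (all of step 1 and value of joint rocker above 0.28 rad), for 0.1 s.
3. the square key is down (all of step 2 and value of joint key above 0.006 m), for 0.1 s.
4. the small round button is pressed fully (all of step 3 and value of joint start above 0.0045 m), for 0.05 s.
At the end, for the whole second after the job is handed in: The block lies flat in the channel within 3.5 mm of the end stop (jig x of its centre over 36.5 mm, at most 4 mm off the channel's middle), at rest; rocker over 0.28 rad; square key over 6 mm down; small round button and mushroom button back up (under 1 mm) (all of step 3 and value of joint each of start, stop below 0.001 m and linear speed of block below 0.01 m/s); the robot touches nothing.
It fails at once if the block is lifted (more than 10 mm above its rest height) or tipped over (z of block_centre in the frame of jig above 0.045 m or angle between block_centre's own z axis and vertical above 0.35 rad).
It fails at once if the rocker is flipped while the block is not home (value of joint rocker above 0.2 rad and x of block_centre in the frame of jig below 0.034 m).
It fails at once if the square key is pressed before the rocker is flipped, or the round button before the square key is down ((value of joint key above 0.003 m and value of joint rocker below 0.25 rad) or (value of joint start above 0.003 m and value of joint key below 0.0055 m)).
It fails at once if the mushroom button is pressed (value of joint stop above 0.003 m).
It fails at once if the spare block, mallet or roll is moved by over 15 mm (distance of any of spare_centre, mallet, tape from where it was at the start of the episode above 0.015 m).
It also fails if it takes over 64 s, if anything falls off the work surface, if the arm or the gripper's body presses on something with over 40 N, if the wrist force passes 120 N, or if a joint passes its speed limit or range.

## Working session

There is one attempt and no reset: what is moved stays moved. The work goes in short steps, each a Python script; the robot and the scene stay as the last script left them, time stands still between calls to the robot, and variables do not carry over. Pictures are saved under pics/ and viewed, and the job is handed in when it is done.

```bash
mkdir -p pics; cat > h.py <<'E'
from bench import manip
import numpy as np, cv2
def save(cam,name):
    m=manip.camera_model(cam); im=manip.get_image(cam); cv2.imwrite(f'pics/{name}.png',im[:,:,::-1]); return im,m
def w(m,p): return np.array(m['R']).T@(np.array(p)-np.array(m['t']))
E
python3 - <<'E'
from h import *
print(manip.current_time(),manip.current_ee_rot())
for c in('scene','top'):
    im,m=save(c,c+'0'); print(c,m['intrinsics'],w(m,[0,0,0]))
    for t in 'jig block_centre console rocker_raised key_top start_top stop_top spare_centre mallet tape'.split():
        r=manip.recognise(c,t)
        print(t,[(round(d['score'],2),w(m,d['location']).round(1)) for d in r[:3]])
print(manip.current_time())
E
```

```text
0.0 [-3.08196928e+00 -5.95761522e-01  8.49621264e-04]
scene [[495.52847484   0.         324.00619427]
 [  0.         495.52847484 232.07958396]
 [  0.           0.           1.        ]] [1076.20766247 -379.80007454  978.35191517]
jig [(0.71, array([642.2, 139.4,  27.2]))]
block_centre [(0.85, array([529. , 163.5,  51.8]))]
console [(0.72, array([ 587.6, -201.5,   51.4]))]
rocker_raised [(0.82, array([ 560.5, -160.8,   65.2]))]
key_top [(0.76, array([ 557.9, -213.8,   73.2]))]
start_top [(0.54, array([ 564.3, -101.4,   71.5]))]
stop_top [(0.53, array([ 551. , -278.9,   87.2]))]
spare_centre [(0.84, array([381.1,  -2.3,  32.3])), (0.48, array([ 560. , -161.2,   64.6]))]
mallet [(0.68, array([568.7, 452.9,  33.9]))]
tape [(0.94, array([ 552.6, -457. ,   30.6])), (0.29, array([ 556.6, -221.4,   74.5]))]
top [[445.46886869   0.         320.36787689]
 [  0.         445.46886869 245.38401083]
 [  0.           0.           1.        ]] [ 297.8379171    -1.59847998 1010.50456431]
jig [(0.87, array([603.9, 156.3,  28.9])), (0.22, array([557.8, 455.4,  37.9]))]
block_centre [(0.94, array([515.6, 169.4,  54.4])), (0.5, array([ 550.3, -218.4,   75.4])), (0.32, array([ 545. , -457.4,   36. ]))]
console [(0.6, array([ 532.5, -189.2,   48.2]))]
rocker_raised [(0.88, array([ 553.5, -162.9,   68.3]))]
key_top [(0.68, array([ 548.2, -217.1,   76.4]))]
start_top []
stop_top []
spare_centre [(0.61, array([369.1,   3.2,  31.1])), (0.6, array([ 534.1, -191.9,   49.3])), (0.21, array([ 548.5, -218.2,   77.8]))]
mallet [(0.8, array([557.9, 452.9,  38.6]))]
tape [(0.89, array([ 543.2, -459.2,   31.4]))]
1.1
```

View pics/scene0.png

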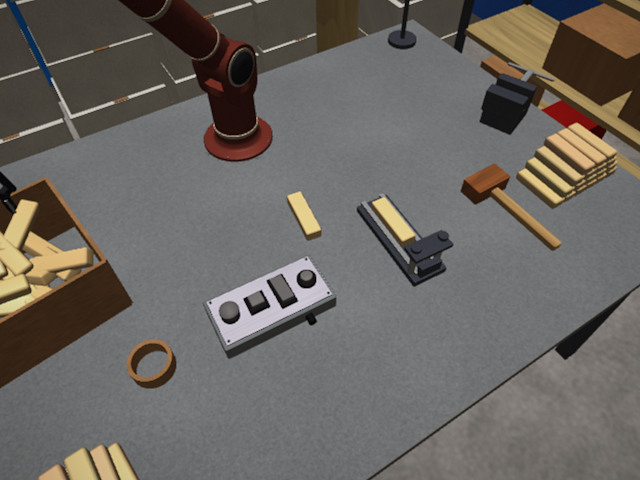

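View pics/top0.png

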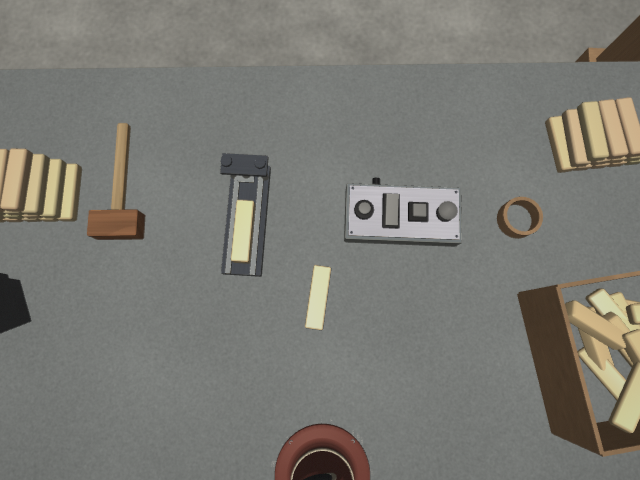

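The scene shows the console at about (270,300) and the jig with the block at (400,235). In the top view the console runs from (345,183) to (461,243), and the block runs from (233,200) to (252,262). Next I'll zoom in for accurate edges.

```bash
python3 - <<'E'
import cv2
a=cv2.imread('pics/top0.png')
cv2.imwrite('pics/z1.png',cv2.resize(a[170:255,335:470],None,fx=5.9,fy=5.9,interpolation=cv2.INTER_CUBIC))
cv2.imwrite('pics/z2.png',cv2.resize(a[145:285,200:290],None,fx=4.2,fy=4.2,interpolation=cv2.INTER_CUBIC))
b=cv2.imread('pics/scene0.png')
cv2.imwrite('pics/z3.png',cv2.resize(b[250:360,195:345],None,fx=5,fy=5,interpolation=cv2.INTER_CUBIC))
E
```

```text
(no output)
```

View pics/z1.png

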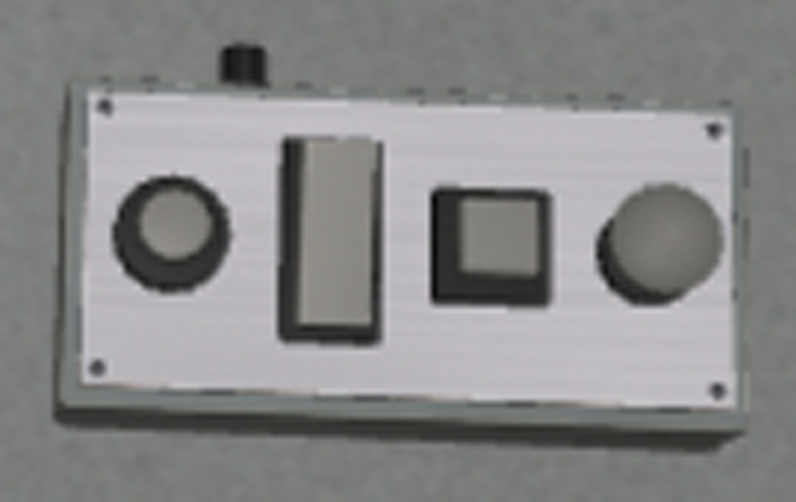

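View pics/z2.png

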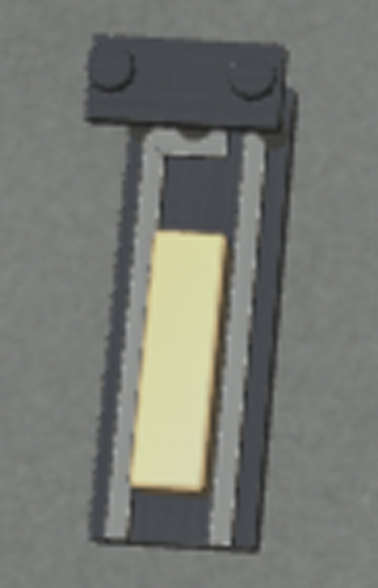

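View pics/z3.png

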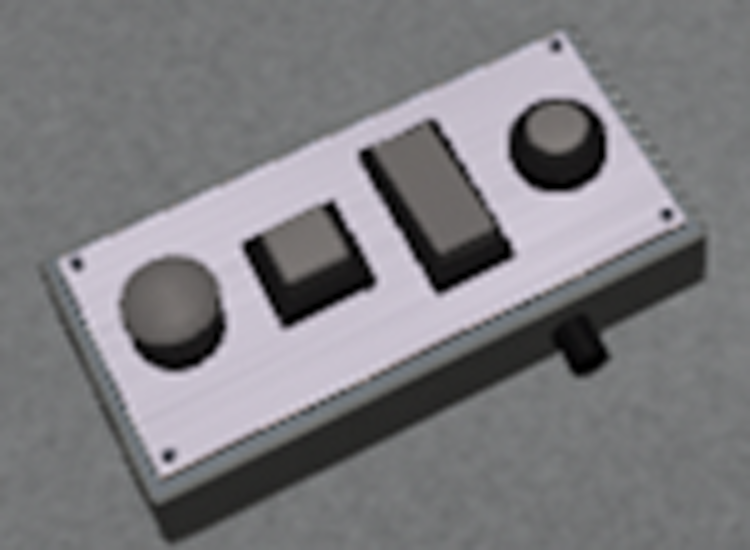

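```bash
cat >> h.py <<'E'
def bp(m,uv,z):
    K=np.array(m['intrinsics']);R=np.array(m['R']);C=-R.T@np.array(m['t'])
    d=R.T@np.linalg.inv(K)@np.array([uv[0],uv[1],1.]); return C+d*(z-C[2])/d[2]
E
python3 - <<'E'
from h import *
m=manip.camera_model('top'); s=manip.camera_model('scene')
def go(m,pts,f,ox,oy,z):
    r=np.array([bp(m,((x+.5)/f-.5+ox,(y+.5)/f-.5+oy),z)[:2] for x,y in pts]); print(r.round(1).tolist(),r.mean(0).round(1)); return r
print('console plate top/scene');go(m,[(88,92),(733,115),(735,408),(80,384)],5.9,335,170,50)
go(s,[(565,30),(685,220),(160,475),(45,262)],5,195,250,50)
print('start');go(m,[(175,224)],5.9,335,170,72);go(s,[(558,128)],5,195,250,72)
print('rocker face corners');go(m,[(303,138),(380,138),(372,325),(300,325)],5.9,335,170,68);go(s,[(362,153),(435,120),(498,235),(437,257)],5,195,250,68)
print('key');go(m,[(463,200),(537,200),(537,274),(460,270)],5.9,335,170,75);go(s,[(258,235),(333,203),(352,250),(285,283)],5,195,250,75)
print('stop');go(m,[(667,238)],5.9,335,170,80);go(s,[(170,300)],5,195,250,80)
print('block');go(m,[(155,231),(226,235),(206,492),(132,486)],4.2,200,145,50)
print('tray front');go(m,[(90,543),(258,551)],4.2,200,145,20)
print('rails');go(m,[(130,543),(210,543)],4.2,200,145,30);go(m,[(162,155),(245,155)],4.2,200,145,30)
print('frame');go(m,[(95,36),(288,46),(278,130),(86,122)],4.2,200,145,115)
E
```

```text
console plate top/scene
[[617.1, -72.1], [604.3, -317.6], [490.4, -310.1], [503.2, -66.0]] [ 553.7 -191.4]
[[503.3, -63.6], [617.1, -71.6], [603.6, -315.0], [488.1, -314.2]] [ 553.  -191.1]
start
[[558.4, -101.2]] [ 558.4 -101.2]
[[559.7, -100.5]] [ 559.7 -100.5]
rocker face corners
[[592.0, -150.5], [591.6, -179.3], [519.9, -172.9], [520.3, -146.4]] [ 556.  -162.3]
[[523.1, -177.6], [525.1, -142.6], [589.9, -148.4], [585.3, -175.4]] [ 555.9 -161. ]
key
[[565.1, -207.4], [564.7, -234.7], [536.6, -233.1], [538.5, -204.9]] [ 551.2 -220. ]
[[539.8, -235.2], [542.8, -201.3], [567.2, -205.3], [566.2, -236.1]] [ 554.  -219.5]
stop
[[548.2, -280.2]] [ 548.2 -280.2]
[[550.9, -280.3]] [ 550.9 -280.3]
block
[[587.1, 181.7], [584.4, 143.8], [446.1, 152.4], [449.8, 190.9]] [516.8 167.2]
tray front
[[424.2, 218.5], [418.6, 129.1]] [421.4 173.8]
rails
[[422.6, 195.2], [422.0, 153.1]] [422.3 174.2]
[[636.4, 182.5], [635.7, 137.0]] [636.  159.8]
frame
[[670.7, 201.8], [663.9, 103.9], [619.3, 108.6], [625.0, 205.1]] [644.7 154.8]
```

The two cameras agree. From +y to -y the console order is round button, rocker, key, mushroom. The jig yaw is about -0.067 and the console yaw about -0.057. I'll start with the push.

```bash
cat >> h.py <<'E'
def rv(psi): return [np.pi*np.cos(psi/2),np.pi*np.sin(psi/2),0]
JY=-0.067; J0=np.array([551.1,165.2]); CY=-0.057; C0=np.array([553.3,-191.2])
def fr(o,yaw,x,y,z):
    c,s=np.cos(yaw),np.sin(yaw); return [o[0]+c*x-s*y,o[1]+s*x+c*y,z]
def jig(x,y,z): return fr(J0,JY,x,y,z)
def con(x,y,z): return fr(C0,CY,x,y,z)
E
python3 - <<'E'
from h import *
manip.clamp()
manip.reach(jig(-134,0,160),rv(JY))
print(manip.current_time(),manip.current_joint_positions(),manip.current_opening())
manip.movel(jig(-134,0,36),feed=120,until_force=15)
print(manip.current_eef_pos(),manip.current_ft_force())
print(manip.movel(jig(-105,0,36),feed=60,until_force=10), manip.movel(jig(-20,0,36),feed=40,until_force=10))
p=manip.current_eef_pos();print(p,manip.current_ft_force(),manip.current_time())
save('top','top1');save('scene','scene1')
E
python3 - <<'E'
import cv2
a=cv2.imread('pics/top1.png')[145:285,180:310];b=cv2.imread('pics/scene1.png')[180:290,340:470]
import numpy as np
f=lambda i:cv2.resize(i,(390,420),interpolation=cv2.INTER_CUBIC)
cv2.imwrite('pics/z4.png',np.hstack([f(a),f(b)]))
E
```

```text
4.675 [-0.17692045  0.39014448 -0.36086282  2.01723735  0.19530182  0.7666134
 -2.29362504] 0.41805343118731475
[417.85290845 174.40014459  36.47780531] [-0.42959586  0.02621166 -0.71322325]
False False
[530.96404892 166.60250927  36.02484167] [ 0.01538101 -0.66411433 -0.11637073] 8.7667
```

View pics/z4.png

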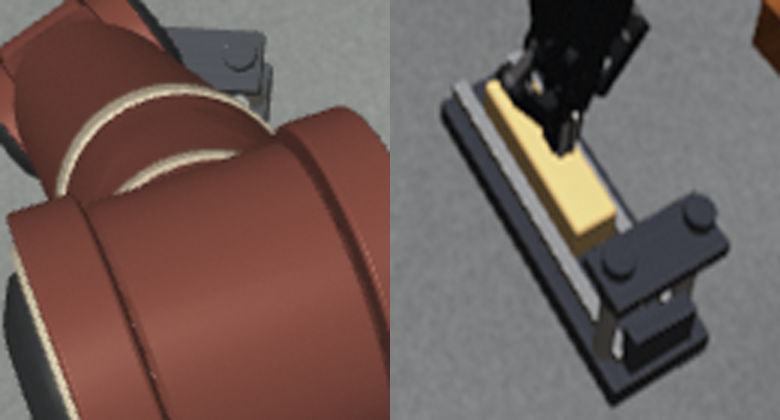

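View pics/scene1.png

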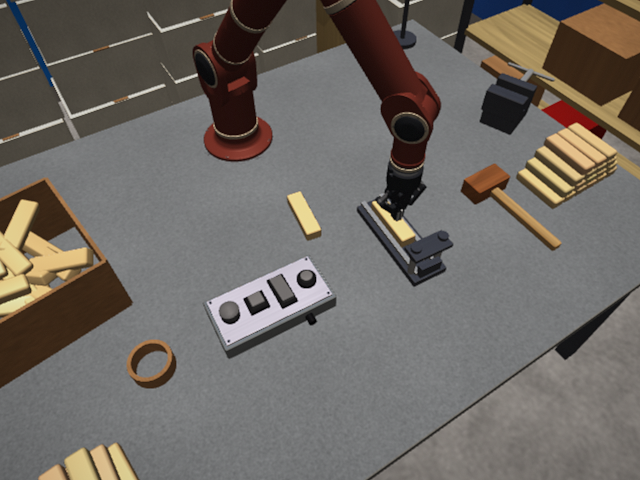

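```bash
python3 - <<'E'
from h import *
im,m=save('wrist','wrist1');print(m)
print(manip.current_eef_pos(),manip.current_ee_rot(),manip.current_ft_force(), manip.current_opening())
E
```

```text
{'intrinsics': array([[371.64829954,   0.        , 320.24973716],
       [  0.        , 371.64829954, 244.02584838],
       [  0.        ,   0.        ,   1.        ]]), 'R': array([[-6.65775968e-02, -9.97780995e-01,  7.13942009e-04],
       [-9.58035078e-01,  6.41254335e-02,  2.79386324e-01],
       [-2.78812146e-01,  1.79168885e-02, -9.60178511e-01]]), 't': array([201.64203664, 509.03136172, 363.9477759 ])}
[531.06069287 166.55892415  36.0138337 ] [ 3.13980998e+00 -1.04992706e-01 -8.64210718e-05] [-0.12754143 -0.28922161  0.12287649] -0.14813397040910742
```

View pics/wrist1.png

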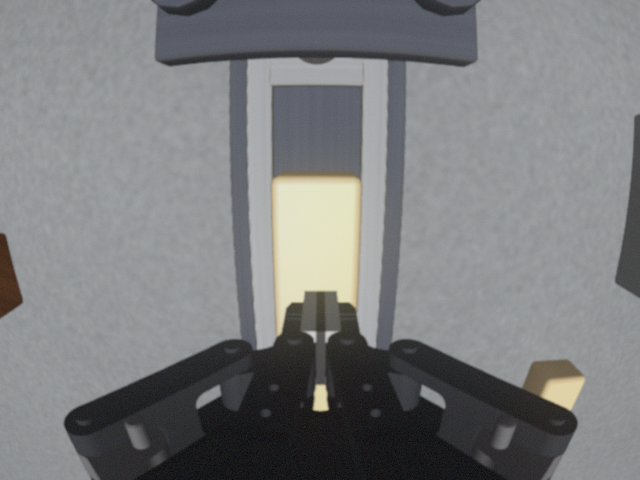

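```bash
python3 - <<'E'
from h import *
p=np.array(manip.current_eef_pos())
m=manip.camera_model('wrist');print('cam',w(m,[0,0,0]),manip.current_joint_positions())
def fish(m,X):
    c=m['R']@X+m['t'];r=np.hypot(c[0],c[1]);th=np.arctan2(r,c[2]);f=m['intrinsics'][0,0];return m['intrinsics'][:2,2]+f*th*c[:2]/r
s=manip.camera_model('scene')
for dz in(0,10,20,30):
    q=p+[0,0,dz];c=s['intrinsics']@(s['R']@q+s['t']);print(dz,fish(m,q),c[:2]/c[2])
for x,y in[(-134,0),(36,20),(36,-20),(-30,0)]: print('block-front candidate',x,fish(m,np.array(jig(x,y,50))))
for t in('block_centre','jig'):
  for c,mm in(('wrist',m),('scene',s)):
    print(c,t,[(round(d['score'],2),w(mm,d['location']).round(1)) for d in manip.recognise(c,t)[:2]])
a=cv2.imread('pics/scene1.png')[165:255,360:450];cv2.imwrite('pics/z5.png',cv2.resize(a,(600,600),interpolation=cv2.INTER_CUBIC))
E
```

```text
cam [602.59206158 162.02259976 207.09691477] [-0.16120522  0.70393775 -0.28570748  1.85856938  0.31768261  0.62361911
 -2.27999791]
0 [320.48552726 286.24834735] [394.643056   225.37475563]
10 [320.51295827 294.39416857] [395.10338257 222.79239769]
20 [320.54335132 303.43002966] [395.56981838 220.17576791]
30 [320.57717087 313.49757257] [396.04248585 217.52417949]
block-front candidate -134 [320.41547776 461.52490445]
block-front candidate 36 [273.52163012 175.90929936]
block-front candidate 36 [367.71849242 175.94631839]
block-front candidate -30 [320.54161628 316.8277723 ]
wrist block_centre [(0.75, array([563.5, 169.4,  47.6]))]
scene block_centre [(0.3, array([563.5, -99.9,  71.9]))]
wrist jig [(0.83, array([623.1, 157.5,  29.7]))]
scene jig [(0.79, array([647.6, 139.4,  30. ]))]
```

View pics/z5.png

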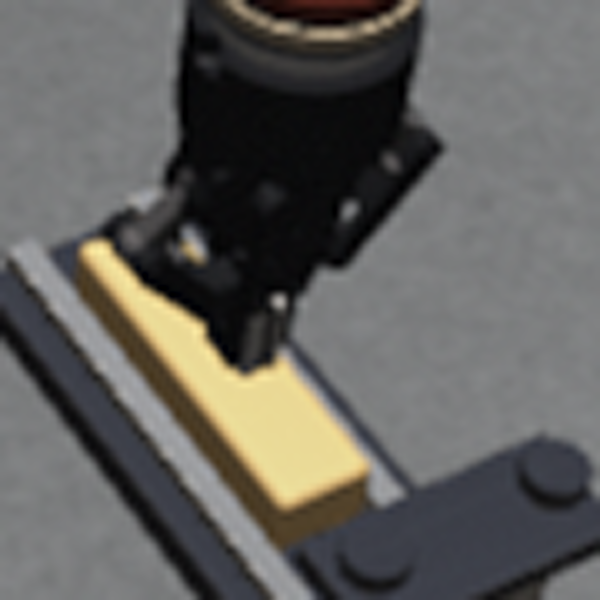

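The block has not moved. In both pictures the tips sit about 17 mm higher than the reported TCP, so they passed over the block top. I'll measure that offset with a light touch-down on the block.

```bash
python3 - <<'E'
from h import *
p=np.array(manip.current_eef_pos())
print(manip.movel([p[0],p[1],22],feed=12,until_force=2.5)); print(manip.current_eef_pos(),manip.current_ft_force())
manip.movel([p[0],p[1],45],feed=60)
print(manip.current_eef_pos(),manip.current_ft_force(),manip.current_time())
E
```

```text
False
[531.21333597 166.58636759  22.07959229] [ 0.4489425  -0.76798852 -0.1984523 ]
[531.37122318 166.55481439  45.51655066] [-0.61922231  0.16729023 -0.55047041] 10.9667
```

```bash
python3 - <<'E'
from h import *
p=np.array(manip.current_eef_pos())
print(manip.movel([p[0],p[1],22],feed=60,until_force=2.5)); 
im,m=save('wrist','wrist2');save('scene','scene2')
print(manip.movel([p[0],p[1],5],feed=12,until_force=2.5)); print(manip.current_eef_pos(),manip.current_ft_force(),manip.current_time())
b=cv2.imread('pics/scene2.png')
a=cv2.imread('pics/wrist2.png')
cv2.imwrite('pics/z6.png',np.hstack([cv2.resize(b[165:255,360:450],(400,400),interpolation=cv2.INTER_CUBIC),cv2.resize(a[150:350,220:420],(400,400))]))
E
```

```text
True
True
[530.52059822 166.19701886  20.96943962] [-0.27969205  0.64693977  3.32102499] 11.775
```

View pics/z6.png

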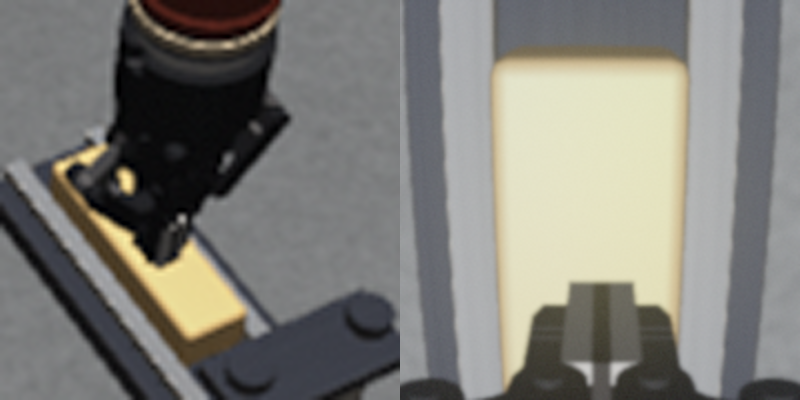

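The touch-down hit the 50 mm block top at a reported z of about 21, so the real tips are about 29 mm shorter than the TCP. I'll correct for that and push again.

```bash
echo "OFF=29.0" >> h.py; python3 - <<'E'
from h import *
p=np.array(manip.current_eef_pos())
manip.movel([p[0],p[1],45],feed=100)
manip.movel(jig(-134,0,45),feed=150)
manip.movel(jig(-134,0,36-OFF),feed=80,until_force=10)
print(manip.current_eef_pos(),manip.current_ft_force())
print(manip.movel(jig(-105,0,36-OFF),feed=60,until_force=8), manip.movel(jig(-25,0,36-OFF),feed=35,until_force=8))
p=manip.current_eef_pos();print(p,manip.current_ft_force(),manip.current_time())
d=np.array(p[:2])-J0;print('jig x',d@[np.cos(JY),np.sin(JY)])
save('wrist','wrist3');save('scene','scene3')
b=cv2.imread('pics/scene3.png')
a=cv2.imread('pics/wrist3.png')
cv2.imwrite('pics/z7.png',np.hstack([cv2.resize(b[170:280,355:465],(400,400),interpolation=cv2.INTER_CUBIC),cv2.resize(a[0:350,145:495],(400,400))]))
E
```

```text
[417.68623067 174.25421646   6.95749355] [-0.16195373  0.42790328  0.11762077]
False True
[509.52534716 167.70152353   6.39447286] [ 0.11648084 -0.13754789 -1.37771092] 16.0
jig x -41.6488501450648
```

View pics/z7.png

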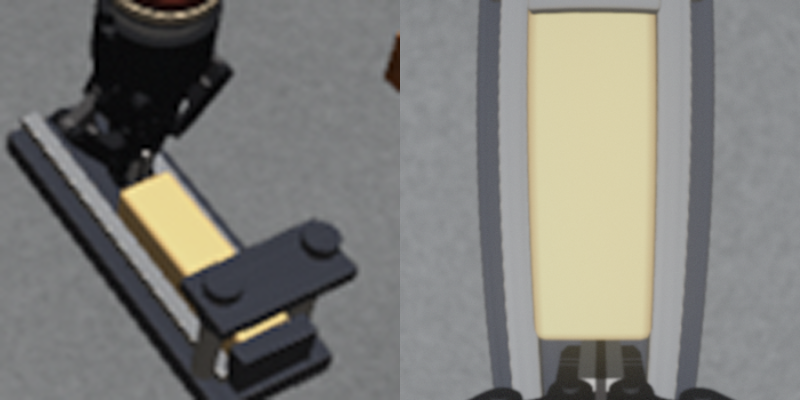

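The block's far end now touches the stop bar. I'll do one more slow push to remove any rebound, then back off and check.

```bash
python3 - <<'E'
from h import *
print(manip.movel(jig(-30,0,36-OFF),feed=10,until_force=6))
def jx(): 
    d=np.array(manip.current_eef_pos()[:2])-J0; return d@[np.cos(JY),np.sin(JY)]
print(jx(),manip.current_ft_force()); manip.dwell(0.3); print(jx(),manip.current_ft_force())
manip.movel(jig(-62,0,36-OFF),feed=60)
im,m=save('wrist','wrist4')
print([(round(d['score'],2),w(m,d['location']).round(1)) for d in manip.recognise('wrist','block_centre')[:2]],jig(40,0,50),manip.current_time())
manip.movel(jig(-62,0,150),feed=150)
save('wrist','wrist5');print(manip.current_time())
E
```

```text
True
-42.08006414487759 [ 0.01292456 -0.40659775  0.14722578]
-42.952617569959195 [-0.09950472 -0.26473734 -0.06413997]
[(0.83, array([571.4, 168.4,  47.7]))] [np.float64(591.0102535801766), np.float64(162.52200463667305), 50] 17.5417
18.6917
```

View pics/wrist4.png

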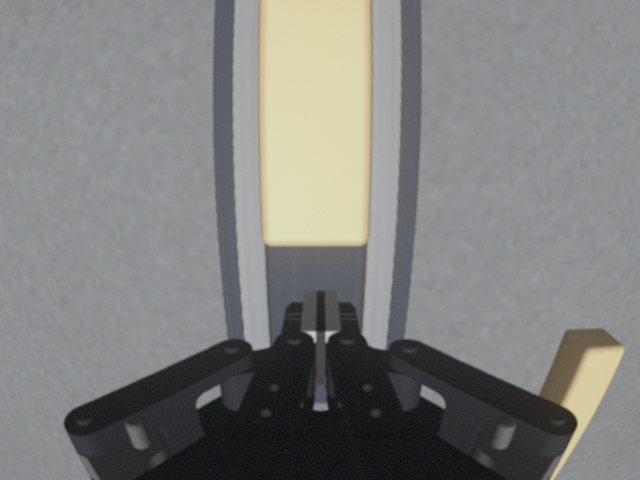

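```bash
python3 - <<'E'
from h import *
manip.reach(con(24,30,140),rv(CY+np.pi/2))
print(manip.current_joint_positions(),manip.current_time())
im,m=save('wrist','wrist6');save('top','top6');save('scene','scene6')
for c in('wrist','scene','top'):
  mm=manip.camera_model(c)
  for t in('rocker_raised','key_top','start_top','stop_top','block_centre'):
    print(c,t,[(round(d['score'],2),w(mm,d['location']).round(1)) for d in manip.recognise(c,t)[:1]])
print(con(24,30,0),con(0,30,0),con(0,-30,0),con(0,90,0))
a=cv2.imread('pics/top6.png')[145:285,180:310];b=cv2.imread('pics/scene6.png')[190:290,345:455]
f=lambda i:cv2.resize(i,(390,420),interpolation=cv2.INTER_CUBIC)
cv2.imwrite('pics/z8.png',np.hstack([f(a),f(b)]))
E
```

```text
[ 0.68610284  0.71590336 -0.77833629  1.634127    0.56612476  1.03067978
 -0.32510426] 20.3667
wrist rocker_raised [(0.91, array([ 553.3, -158.5,   71.8]))]
wrist key_top [(0.89, array([ 543.5, -213.9,   75.3]))]
wrist start_top [(0.94, array([ 560.5, -101.7,   75. ]))]
wrist stop_top []
wrist block_centre []
scene rocker_raised [(0.67, array([ 561.4, -162.8,   66.2]))]
scene key_top [(0.64, array([ 561.1, -219.7,   71.1]))]
scene start_top [(0.49, array([ 564.3, -101.7,   72.3]))]
scene stop_top [(0.55, array([ 550. , -278.5,   85.8]))]
scene block_centre [(0.84, array([571.9, 157.9,  50. ]))]
top rocker_raised [(0.72, array([ 552.6, -161.1,   67.1]))]
top key_top [(0.72, array([575.9, 165.3,  57.2]))]
top start_top [(0.6, array([ 553.4, -101.7,   72.1]))]
top stop_top [(0.57, array([ 547.4, -275.9,   83.2]))]
top block_centre [(0.8, array([571.9, 163.1,  55.5]))]
[np.float64(578.9700967402692), np.float64(-162.61598115475678), 0] [np.float64(555.0090741854114), np.float64(-161.24872180642768), 0] [np.float64(551.5909258145886), np.float64(-221.1512781935723), 0] [np.float64(558.4272225562341), np.float64(-101.34616541928305), 0]
```

View pics/z8.png

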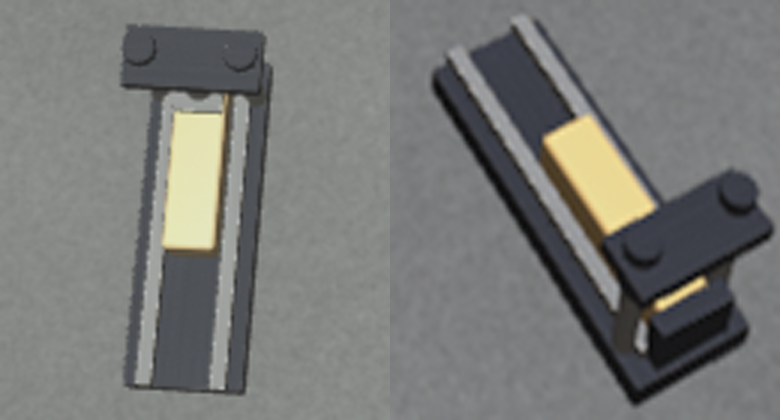

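View pics/wrist6.png

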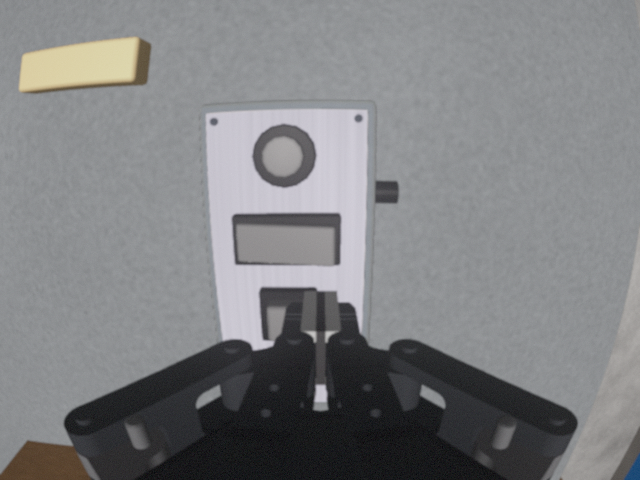

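View pics/wrist5.png

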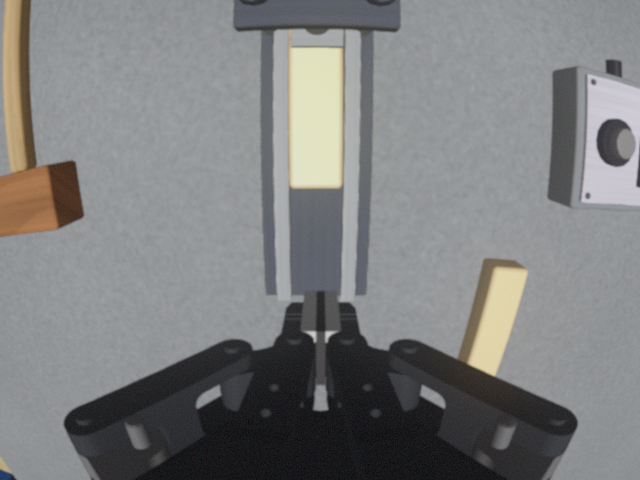

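```bash
python3 - <<'E'
from h import *
m=manip.camera_model('top');s=manip.camera_model('scene')
def jc(P):
    d=P[:2]-J0;c,q=np.cos(JY),np.sin(JY);return (c*d[0]+q*d[1]).round(1),(-q*d[0]+c*d[1]).round(1)
for x in(163,214): print('rear top',jc(bp(m,(180+(x+.5)/3-.5,145+(247.5)/3-.5),50)))
for x,y in((542,153),(592,117)): print('rear scene',jc(bp(s,(345+(x+.5)*110/390-.5,190+(y+.5)*100/420-.5),50)))
# tray front and frame refs in the same pictures
for x,y in((127,388),(243,393)): print('tray front',jc(bp(m,(180+x/3,145+y/3),20)))
a=cv2.imread('pics/scene6.png');cv2.imwrite('pics/z9.png',cv2.resize(a[225:290,395:460],(780,780)[:2],interpolation=cv2.INTER_CUBIC)[:600])
E
```

```text
rear top (np.float64(-28.1), np.float64(19.0))
rear top (np.float64(-26.2), np.float64(-18.6))
rear scene (np.float64(107.8), np.float64(207.7))
rear scene (np.float64(103.4), np.float64(255.4))
tray front (np.float64(-131.0), np.float64(41.8))
tray front (np.float64(-130.2), np.float64(-44.9))
```

View pics/z9.png

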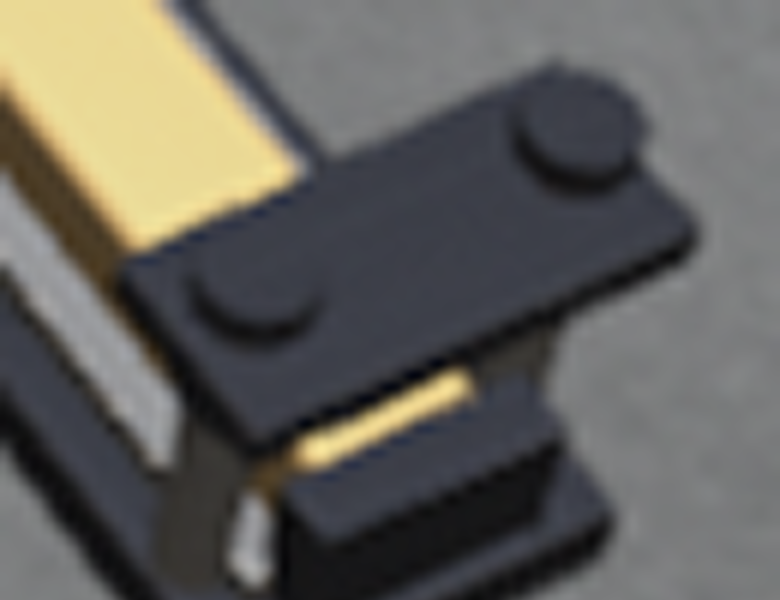

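The block is home. Its rear edge is at jig x of about -27 (ideal -30), and its far end meets the stop in the scene view. Next is the rocker.

```bash
python3 - <<'E'
from h import *
print(manip.movel(con(25,30,60),feed=120,until_force=8))
print(manip.movel(con(25,30,30),feed=15,until_force=20), manip.current_eef_pos(),manip.current_ft_force())
manip.movel(con(25,30,95),feed=120)
im,m=save('wrist','wrist7');save('scene','scene7');print(manip.current_time())
b=cv2.imread('pics/scene7.png')
cv2.imwrite('pics/z10.png',cv2.resize(b[230:350,195:355],(800,600),interpolation=cv2.INTER_CUBIC))
E
```

```text
False
True [ 581.50818578 -162.83536099   37.06642322] [-1.12526469  1.15276664  5.8113755 ]
24.3583
```

View pics/z10.png

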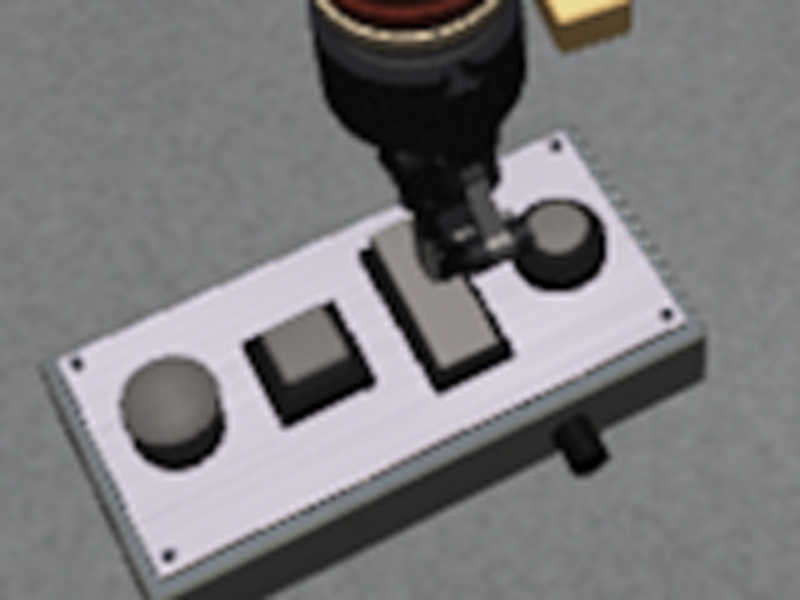

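View pics/wrist7.png

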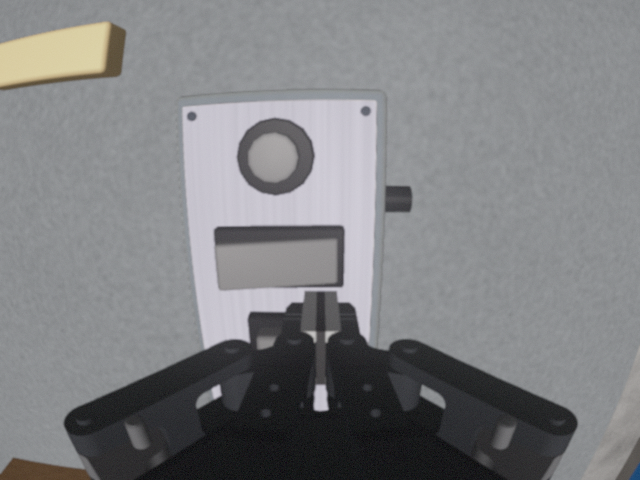

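```bash
python3 - <<'E'
from h import *
manip.movel(con(25,30,50),feed=120,until_force=8)
print(manip.movel(con(25,30,30),feed=10,until_force=2.5), manip.current_eef_pos()[2])
print(manip.movel(con(25,30,30),feed=15,until_force=22), manip.current_eef_pos()[2],manip.current_ft_force())
manip.movel(con(25,30,85),feed=120)
manip.movel(con(0,-30,85),feed=120)
im,m=save('wrist','wrist8')
print(manip.movel(con(0,-30,58),feed=100,until_force=8))
print(manip.movel(con(0,-30,30),feed=10,until_force=2), 'contact',manip.current_eef_pos()[2])
print(manip.movel(con(0,-30,25),feed=12,until_force=15), manip.current_eef_pos(),manip.current_ft_force())
manip.movel(con(0,-30,90),feed=120)
im,m=save('wrist','wrist9');save('scene','scene9');print(manip.current_time())
b=cv2.imread('pics/scene9.png')
cv2.imwrite('pics/z11.png',cv2.resize(b[230:350,195:355],(800,600),interpolation=cv2.INTER_CUBIC))
E
```

```text
True 37.394638376911026
True 37.31932337496965 [-1.11771498  0.5524966   6.32613478]
False
True contact 43.42892907161678
True [ 551.53535924 -221.14001637   35.85057336] [0.50251434 0.41369008 5.10136438]
31.175
```

View pics/z11.png

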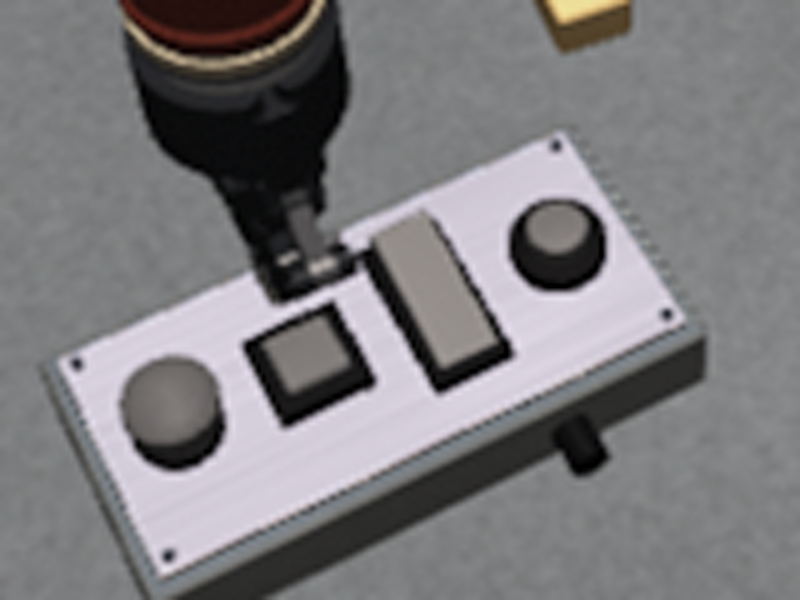

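View pics/wrist9.png

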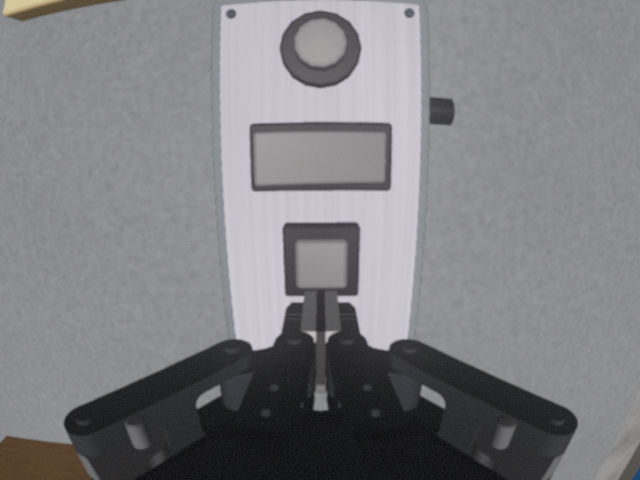

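```bash
python3 - <<'E'
from h import *
manip.movel(con(0,-30,46),feed=120,until_force=8)
print(manip.movel(con(0,-30,30),feed=10,until_force=2.5),'key contact',manip.current_eef_pos()[2])
print(manip.movel(con(0,-30,28),feed=12,until_force=20),manip.current_eef_pos()[2])
manip.movel(con(0,-30,90),feed=120)
manip.movel(con(0,90,90),feed=150)
manip.movel(con(0,90,54),feed=100,until_force=8)
print(manip.movel(con(0,90,30),feed=8,until_force=1.5),'contact',manip.current_eef_pos()[2],manip.current_ft_force())
print(manip.movel(con(0,90,25),feed=12,until_force=20), manip.current_eef_pos()[2],manip.current_ft_force())
manip.dwell(0.3);print(manip.current_eef_pos()[2],manip.current_ft_force())
manip.movel(con(0,90,100),feed=100)
manip.reach([450,-60,220],rv(CY+np.pi/2))
save('top','top10');save('scene','scene10');save('wrist','wrist10');print(manip.current_time())
b=cv2.imread('pics/scene10.png')
cv2.imwrite('pics/z12.png',cv2.resize(b[180:360,195:465],(800,533),interpolation=cv2.INTER_CUBIC))
E
```

```text
True key contact 35.881821128341315
True 35.8266139607498
True contact 41.713129070941804 [ 0.67175972 -0.11870324  2.0464007 ]
True 36.98055296996725 [-0.83788357 -1.39145125  5.7248828 ]
36.96527858507305 [-0.50302502 -0.13938994  6.20364597]
39.3667
```

View pics/z12.png

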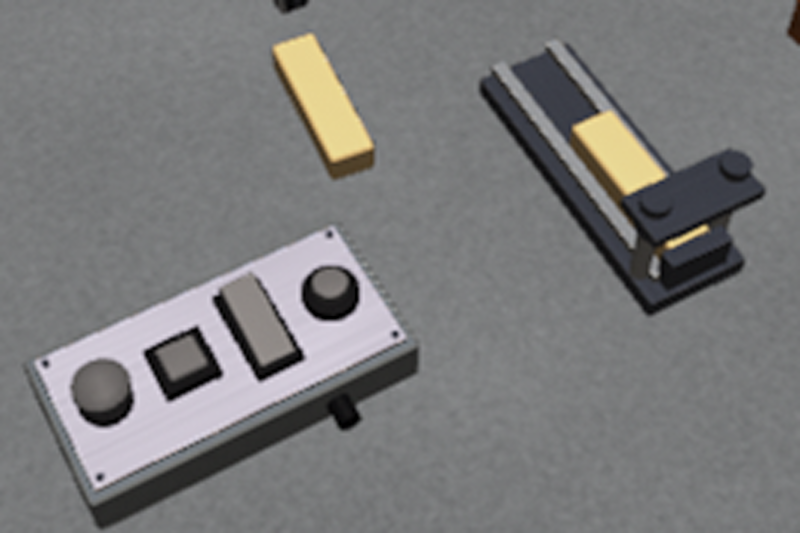

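View pics/top10.png

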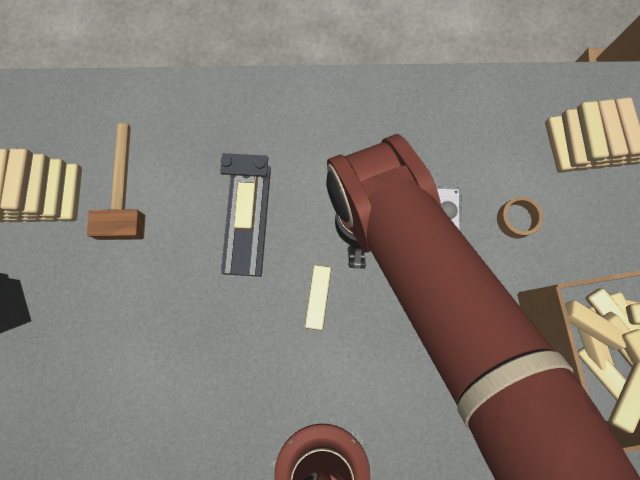

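The pictures show the block home, the rocker flipped, the key down and the round button back up. The arm is clear and the spare block hasn't moved. Handing in.

```bash
python3 - <<'E'
from h import *
manip.sign_off(); print(manip.current_time())
E
```

```text
the job is handed in; nothing more can be done
the job is handed in; nothing more can be done
```

I did every step in the required order and handed the job in at about 39 s of the 64 s. The hand-in gives no verdict, so the results below are from my own measurements.

- **Block:** my first push passed over the block without moving it, because the real fingertips sit about 29 mm short of the reported TCP. I measured this by lightly touching the block's top, corrected for it, and pushed the block to the stop. The force stop triggered twice. The rear edge read jig x of about -27 mm against an ideal of -30 mm, which is within picture error, and the scene view shows the far end against the stop.
- **Recogniser:** it put the visible part of the block at about x = 572 mm, short of the expected centre at 591 mm. I put this down to the press frame hiding the block's far end.
- **Rocker:** pressed to a hard stop; a second touch met it at the same low height (37.3 mm reported), and the picture shows it flipped.
- **Square key:** it travelled about 7.6 mm after contact, and a second touch found it still down.
- **Round button:** it moved 4.7 mm after first contact, which was already at 2 N, up to a 20 N stop. I held it for 0.3 s, and it is back up in the final picture.
- **Left alone:** I never went near the mushroom button. The spare block, mallet and roll look unmoved in the final top view.

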